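# Snap the calculator board onto its standoffs

### The job

Three steel mounting plates lie on the black magnetic strip at the edge of the bench. On one of them a long circuit board has only been set on the tips of its two barbed standoffs and still sits proud: press it down until both posts have clicked through and it lies level, fully home on the standoffs' shoulders, then let go. Do not disturb the glass display tube or the blue transformer.

Things in the scene. Friction and masses are not known exactly. Their poses are not given: they have to be found in the camera images.
- board: Long brown board, x 56, y 134, 4 mm thick, 80 g, loose on the posts. Origin: centre of underside, z up; starts 29 mm above bench. 9 mm holes at y=±50 mm; post tips poke through, up to 18 mm above its top: do not press on them. Chip across the middle (14 mm along y, 5 high). Press the bare parts, y=±9 to ±44: about 10 to 15 N at y=±28 drops that end onto its shoulder, the other end stays up.
- plate: Steel plate under that board, fixed, 80 (x) x 150 mm (y), axes as the board's. Origin: plate centre at bench height; heights from there: plate top 6 mm; two nylon standoffs at y=±50 mm: shoulder top 18 (board's underside when home), post tip 40, spring barbs 25 to 33. The other two plates look alike: one has a shorter, wider board with two silver cans, already home; one only bare posts.
- tube: Bystander: loose flat glass display tube, 22 x 104 x 12 mm, lying on the bench on the robot's side of the plates. Origin: centre of its underside.
- transformer: Bystander: loose blue epoxy transformer, 34 x 52 x 26 mm, on the bench on the robot's side of the plates. Origin: centre of its underside.
Things that resemble listed ones, but are neither listed nor needed, are in the scene too. Leave any green or orange look-alike of the plate alone.

How it is judged (in metres and radians):
At the end, for the whole second after the job is handed in: The board is on its plate's two standoffs (centre within 10 mm, in line within 8 degrees), level within 1.4 degrees, its underside at the centre no more than 1.5 mm above the shoulders (both ends below the barbs), at rest and released (z of board in the frame of plate between 0.015 and 0.0195 m and angle between board's own z axis and vertical below 0.025 rad and horizontal distance between board and plate below 0.01 m and angle between the y axis of board and the y axis of plate, either way round below 0.15 rad and linear speed of board below 0.02 m/s); the robot touches nothing.
It fails at once if the glass display tube is moved more than 20 mm (distance of tube from where it was at the start of the episode above 0.02 m).
It fails at once if the transformer is moved more than 20 mm (distance of transformer from where it was at the start of the episode above 0.02 m).
It also fails if it takes over 35 s, if anything falls off the work surface, if the arm or the gripper's body presses on something with over 40 N, if the wrist force passes 120 N, or if a joint passes its speed limit or range.

### The arm

A 7-joint arm with a two-finger parallel gripper is mounted at the origin on the work surface. World frame = base frame: x ahead of the robot, y to its left, z up, the work surface at z = 0. Lengths are in mm, angles in rad, forces in N, time in s.
With the tool pointing down it reaches from about 400 to 850 mm from the base axis. Payload 4.5 kg.
Tool frame: the origin (TCP) lies where the fingers leave the gripper's body, on its centre line; the fingertips stand 64 mm ahead of it and the grasp point (between the pads) lies 45 mm ahead of it; x points along the fingers, z is the direction in which the jaws open and shut, and the axes are right-handed (so a half turn about x gives the same grasp; the last joint's range is limited). The gripper opens to 88 mm and grips with 3 to 60 N. Pads are 18 mm wide; open, the fingers measure 123 mm over their backs; the gripper's body (75 mm by 187 mm) begins 45 mm behind the grasp point.
Start: joints at [-1.268, 0.689, -0.195, 1.565, 0.157, 0.902, -0.215], TCP at [165.963, 602.581, 302.743] pointing down, gripper open.
Joint ranges: [-3.01, 3.01], [-0.46, 2.08], [-1.47, 1.51], [0.13, 2.56], [-1, 4.14], [0.04, 2.09], [-2.66, 2.66]. Speed limits (rad/s): [2.57, 2.57, 3.14, 3.14, 3.14, 3.14, 3.14].

### API

Orientations are given as a unit quaternion [x, y, z, w].
In Python, from bench import ctrl, eyes, workorder gives the robot as it stands.
- The arm moves only by the tool arm_command, never from a script. Its argument "rows" is a list of rows, each an object of numbers: "tx", "ty", "tz": the shift along the tool's x, y, z in cm; "roll": the turn about the tool's x in degrees. In form: [{"tx": .., "ty": .., "tz": .., "roll": ..}, ...]. A call has exactly 8 rows; each row is the pose to reach, as a shift and turn from the pose commanded when the call began, along the tool's axes at that moment; what a row does not reach only later rows make up. A row lasts 1/10 s, in which the tool goes at most 50 mm and 8.59 degrees, less where a joint would pass 70% of its speed; a pose out of reach is approached as far as the arm can. A call with a gripper value outside its range is refused whole. "fingers" is the closure, from 0 (fully open) to 1 (shut), set as the call begins (left out, the last holds). The fingers move at their own pace and stop on an object; the grip force is fixed at half the most. Time passes only in rows, so rows that repeat a pose let the fingers close, or fill a call up. It gives the time, the measured TCP pose, the force and the opening at its end, in the units of the state.
- ctrl.get_obs(): the state, without advancing time (a new reading comes with each control period).
- eyes.camera(name): name is "scene" or "side" or "wrist"; returns a dict with "image" (400x640x3 uint8, blue, green, red), "depth" (400x640 float32, mm along the optical axis (not along the pixel's ray), 0 where there is no reading), "fx", "fy", "cx", "cy" (pixels), "rvec" (rotation vector, rad) and "tvec" (3), from world to camera coordinates, as OpenCV has them. Camera axes: x right, y down, z forward; pixel columns grow to the right and rows downward; lengths in mm; the calibration is good to about 2 mm. A picture is of the moment at which its call begins.
- workorder.job_done(): hands the job in, once; it reports no verdict.
The state is a dict: "t": time; "joint_pos": joint angles; "joint_vel": joint speeds; "tau": joint torques, N m; "position": TCP position; "tool_rot": TCP orientation; "ft_force": force on the tool from outside, world axes, zero at the start; "torque": the same for the moment, N m; "opening": finger opening in mm.
Only numpy, scipy, OpenCV 4.12 (cv2) and the standard library are available. Lean on these libraries where they do the work, as an engineer would, in place of code of your own. Each camera call takes 0.05 s, during which the arm holds its last target.

## Working session

There is one attempt and no reset: what is moved stays moved. The work goes in short steps, Python scripts to look and compute and a tool call to move; the robot and the scene stay as the last step left them, time stands still between calls to the robot, and variables do not carry over. Pictures are saved under pics/ and viewed, and the job is handed in when it is done.

Besides the shell and the picture viewer there is one more tool, called after "Emit:" as a command line: name --argument value ..., lists and objects as JSON in quotes. arm_command: Moves the arm, as the interface text tells. Its arguments: {"type":"object","properties":{"rows":{"type":"array","items":{"type":"object","properties":{"tx":{"type":"number"},"ty":{"type":"number"},"tz":{"type":"number"},"roll":{"type":"number"}}}},"fingers":{"type":"number"}},"required":["rows"]}

```bash
mkdir -p pics; ls; cat > h.py <<'E'
import numpy as np, cv2
from bench import ctrl, eyes, workorder
def cam(n):
    c=eyes.camera(n); R,_=cv2.Rodrigues(np.array(c["rvec"],float)); c["R"]=R; c["t"]=np.array(c["tvec"],float).reshape(3); return c
def ray(c,u,v,z):
    d=c["R"].T@np.array([(u-c["cx"])/c["fx"],(v-c["cy"])/c["fy"],1.]); o=-c["R"].T@c["t"]
    return o+d*(z-o[2])/d[2]
def cloud(c):
    v,u=np.mgrid[0:400,0:640]; D=c["depth"]
    P=np.stack([(u-c["cx"])/c["fx"]*D,(v-c["cy"])/c["fy"]*D,D],-1)
    W=(P-c["t"])@c["R"]; W[D<=0]=np.nan
    return W
def proj(c,p):
    q=c["R"]@np.array(p,float)+c["t"]; return q[0]/q[2]*c["fx"]+c["cx"],q[1]/q[2]*c["fy"]+c["cy"]
E
python3 - <<'E'
from h import *
import pickle
o=ctrl.get_obs(); print({k:np.round(v,3) for k,v in o.items()})
for n in("scene","side","wrist"):
    c=cam(n); pickle.dump(c,open(n+".pkl","wb")); cv2.imwrite(f"pics/{n}0.png",c["image"]); print(n,-c["R"].T@c["t"],(c["depth"]>0).mean())
E
```

```text
pics
{'t': np.float64(0.0), 'joint_pos': array([-1.268,  0.69 , -0.195,  1.566,  0.157,  0.902, -0.215]), 'joint_vel': array([-0.   ,  0.001,  0.   ,  0.001,  0.001, -0.001,  0.   ]), 'tau': array([-1.0000e-03, -5.2757e+01, -1.2660e+00, -1.5344e+01, -5.2000e-02,
        6.0000e-03,  0.0000e+00]), 'position': array([165.864, 602.048, 301.892]), 'tool_rot': array([-0.429,  0.563,  0.428,  0.562]), 'ft_force': array([-0.312, -0.604,  0.161]), 'torque': array([ 0.029,  0.018, -0.015]), 'opening': np.float64(88.12)}
scene [ 962.50034313 -419.05630537  769.92857261] 0.99588671875
side [ -63.42585656 -845.37662494  668.47517312] 0.9957421875
wrist [100.57062336 620.57520361 382.86514595] 0.9619765625
```

View pics/scene0.png

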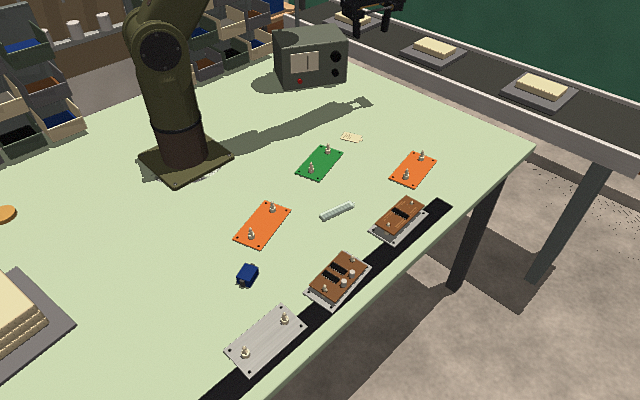

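View pics/side0.png

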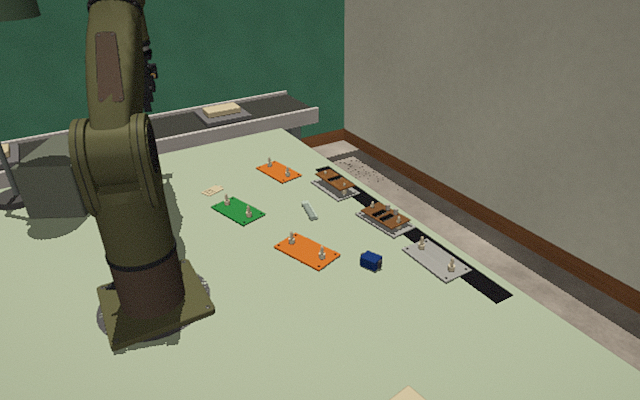

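View pics/wrist0.png

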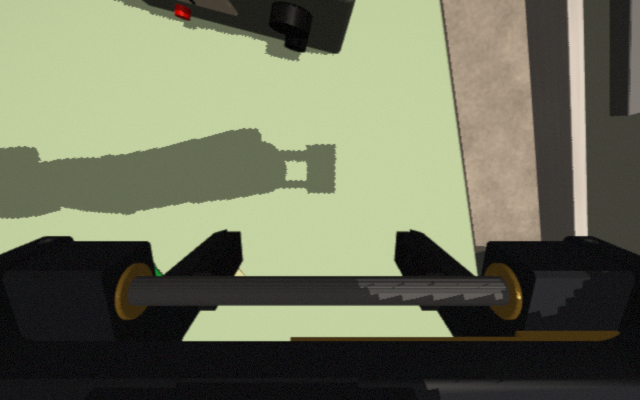

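Candidates in the scene view:
- Brown board with one chip, (401,215).
- Brown board with two silver cans, (340,275).
- Bare-post steel plate, (265,342).
- Orange plates, (262,225) and (412,170).
- Green plate, (319,163).

By the description it is the one at (401,215). I'll check it in a crop and measure it.

```bash
python3 - <<'E'
from h import *
import pickle
c=pickle.load(open("scene.pkl","rb")); s=pickle.load(open("side.pkl","rb"))
a=cv2.resize(c["image"][180:315,290:450],None,fx=4,fy=4,interpolation=cv2.INTER_CUBIC)
b=cv2.resize(s["image"][155:245,300:420],None,fx=4,fy=4,interpolation=cv2.INTER_CUBIC)
cv2.imwrite("pics/crop_sc.png",a); cv2.imwrite("pics/crop_si.png",b)
for n,c,box in(("scene",c,(365,185,435,250)),("side",s,(305,160,362,205))):
    W=cloud(c); hsv=cv2.cvtColor(c["image"],cv2.COLOR_BGR2HSV)
    m=cv2.inRange(hsv,(5,90,50),(20,255,200)); M=np.zeros_like(m); x0,y0,x1,y1=box; M[y0:y1,x0:x1]=m[y0:y1,x0:x1]
    P=W[M>0]; P=P[~np.isnan(P[:,0])]; print(n,len(P),np.median(P,0),P.min(0),P.max(0))
    k=cv2.findContours(M,0,2)[0]; k=np.vstack(k)[:,0]
    Q=np.array([ray(c,u,v,33)[:2] for u,v in k],np.float32); print(cv2.minAreaRect(Q)); print(cv2.boxPoints(cv2.minAreaRect(Q)))
    # height bits
    G=W[y0:y1,x0:x1].reshape(-1,3); print(np.nanpercentile(G[:,2],[1,50,90,97,99.5]))
for (u,v) in [(337,211),(247,275),(262,225),(351,137)]:
    print((u,v),ray(pickle.load(open("scene.pkl","rb")),u,v,10))
E
```

```text
scene 835 [597.61837983 221.66512075  31.74132376] [522.02286377 164.45410224  -4.0097568 ] [627.16751675 374.60120886  38.35433119]
((592.1481323242188, 255.049560546875), (70.79902648925781, 191.23728942871094), 11.267251014709473)
[[538.7484  341.90872]
 [576.1134  154.35728]
 [645.54785 168.1904 ]
 [608.18286 355.74182]]
[-6.2771069   1.2918367  32.06802431 34.01797218 37.53508067]
side 366 [592.5193502  219.74941663  31.48938879] [562.80975834 162.4028332    1.03287797] [655.15503176 356.34787621  39.77826192]
((592.4766845703125, 226.90386962890625), (59.17341995239258, 143.69110107421875), 2.136345624923706)
[[560.2323  297.59656]
 [565.58875 154.00533]
 [624.72107 156.21118]
 [619.3646  299.80243]]
[-7.60210403e+02  2.52374988e-01  3.11921411e+01  3.32578207e+01
  3.70513702e+01]
(337, 211) [468.19138193 146.12269942  10.        ]
(247, 275) [ 465.02010952 -138.26580281   10.        ]
(262, 225) [372.52819264 -19.6137276   10.        ]
(351, 137) [280.0145678  408.10396568  10.        ]
```

View pics/crop_sc.png

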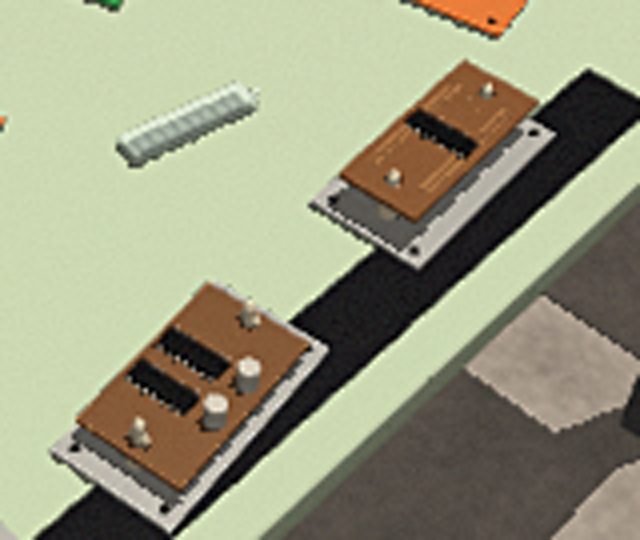

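View pics/crop_si.png

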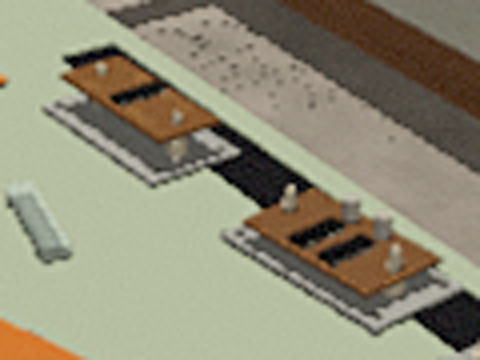

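The crops confirm it: the board at (401,215) has one chip, no cans, and stands well proud of its plate. The one with cans is home. Next I need its exact pose and the jaw axis.

```bash
python3 - <<'E'
from h import *
import pickle
from scipy.spatial.transform import Rotation as Ro
for n,box in(("scene",(365,185,435,250)),("side",(305,160,362,205))):
    c=pickle.load(open(n+".pkl","rb")); W=cloud(c); x0,y0,x1,y1=box
    G=W[y0:y1,x0:x1].reshape(-1,3); G=G[~np.isnan(G[:,0])]
    B=G[(G[:,2]>28)&(G[:,2]<44)&(abs(G[:,0]-595)<60)]
    r=cv2.minAreaRect(B[:,:2].astype(np.float32)); print(n,len(B),r)
    T=B[(B[:,2]<36)]; A=np.c_[T[:,:2]-[595,222],np.ones(len(T))]; print("plane",np.linalg.lstsq(A,T[:,2],rcond=None)[0])
    # brown blob, biggest contour
    hsv=cv2.cvtColor(c["image"],cv2.COLOR_BGR2HSV); m=cv2.inRange(hsv,(5,90,50),(20,255,200)); M=np.zeros_like(m)
    M[y0:y1,x0:x1]=m[y0:y1,x0:x1]; M=cv2.morphologyEx(M,cv2.MORPH_OPEN,np.ones((3,3)));M=cv2.morphologyEx(M,cv2.MORPH_CLOSE,np.ones((9,9)))
    k=max(cv2.findContours(M,0,1)[0],key=cv2.contourArea)[:,0]
    print("rect",cv2.minAreaRect(np.array([ray(c,u,v,32)[:2] for u,v in k],np.float32)))
o=ctrl.get_obs(); R=Ro.from_quat(o["tool_rot"]).as_matrix(); print(np.round(R,4))
c=pickle.load(open("scene.pkl","rb"));W=cloud(c); print("box",W[70,310],W[85,340],W[45,345])
E
```

```text
scene 942 ((595.9844360351562, 232.54278564453125), (57.22576904296875, 136.81178283691406), 2.5997190475463867)
plane [-2.18834730e-03 -7.51739205e-04  3.19107946e+01]
rect ((596.2260131835938, 230.61639404296875), (56.45161819458008, 136.32852172851562), 3.935818910598755)
side 409 ((594.7518310546875, 232.93692016601562), (60.215423583984375, 137.9757843017578), 3.6603901386260986)
plane [-9.46429769e-03 -1.06613309e-03  3.15745895e+01]
rect ((593.5093383789062, 228.57785034179688), (59.266578674316406, 141.822021484375), 2.1363184452056885)
[[-3.000e-04 -9.641e-01  2.655e-01]
 [-1.300e-03  2.655e-01  9.641e-01]
 [-1.000e+00 -1.000e-04 -1.400e-03]]
box [-37.88766865 541.94992657  66.52084635] [2.72847799e+01 6.30195908e+02 2.33015372e-01] [ 25.64367572 648.27434402 142.9874926 ]
```

Board centre is (595.5, 231.5), top at about 32, with its long axis 3° off world y. I'll line the jaws up with it at roughly 40 mm opening, so each fingertip lands near y=±28, and press both ends at once.

Emit:
arm_command --rows '[{"tx": 0, "ty": -3, "tz": -1.4, "roll": -1}, {"tx": 0, "ty": -7, "tz": -3.3, "roll": -3}, {"tx": 0, "ty": -11, "tz": -5.2, "roll": -5}, {"tx": 0, "ty": -15, "tz": -7.1, "roll": -7}, {"tx": 0, "ty": -19, "tz": -9, "roll": -9}, {"tx": 0, "ty": -23, "tz": -10.9, "roll": -11}, {"tx": 0, "ty": -27, "tz": -12.8, "roll": -13}, {"tx": 0, "ty": -30, "tz": -14.3, "roll": -15}]' --fingers 0.545

```text
t: 0.95
position: [419.6, 382.3, 302.4]
tool_rot: [-0.498, 0.502, 0.497, 0.502]
ft_force: [0.6, 0.5, 0.3]
opening: 40.3
```

Emit:
arm_command --rows '[{"tx": 0, "ty": -3, "tz": -2.5, "roll": -1}, {"tx": 0, "ty": -6.5, "tz": -5.5, "roll": -2}, {"tx": 1, "ty": -10, "tz": -8.5, "roll": -3}, {"tx": 4, "ty": -13.5, "tz": -11.5, "roll": -3.4}, {"tx": 7, "ty": -16.5, "tz": -14, "roll": -3.4}, {"tx": 10, "ty": -17.9, "tz": -15.2, "roll": -3.4}, {"tx": 12, "ty": -17.9, "tz": -15.2, "roll": -3.4}, {"tx": 12, "ty": -17.9, "tz": -15.2, "roll": -3.4}]'

```text
t: 1.75
position: [593.8, 229.9, 179.2]
tool_rot: [-0.512, 0.489, 0.513, 0.485]
ft_force: [0.0, 0.4, -0.7]
opening: 40.4
```

```bash
python3 - <<'E'
from h import *
from scipy.spatial.transform import Rotation as Ro
o=ctrl.get_obs(); print(o["t"],o["position"],o["opening"],o["ft_force"],Ro.from_quat(o["tool_rot"]).as_matrix().round(4))
ims=[]
for n,b in (("scene",(340,130,480,250)),("side",(270,100,410,220))):
    c=cam(n); x0,y0,x1,y1=b; ims.append(cv2.resize(c["image"][y0:y1,x0:x1],None,fx=2.8,fy=2.8))
c=cam("wrist"); cv2.imwrite("pics/w1.png",c["image"]); cv2.imwrite("pics/s1.png",np.hstack(ims))
import pickle; pickle.dump(c,open("w1.pkl","wb"))
W=cloud(c); G=W.reshape(-1,3); G=G[~np.isnan(G[:,0])]
B=G[(G[:,2]>28)&(G[:,2]<44)&(abs(G[:,0]-595)<60)&(abs(G[:,1]-231)<100)]
print(len(B),cv2.minAreaRect(B[:,:2].astype(np.float32)),np.median(B[:,2]))
E
```

```text
1.75 [593.79088904 229.87856157 179.2186024 ] 40.42098993132368 [ 0.02880875  0.38510998 -0.7410146 ] [[-0.0062 -0.9987 -0.0508]
 [-0.0031 -0.0508  0.9987]
 [-1.      0.0063 -0.0028]]
9208 ((595.2244873046875, 234.23486328125), (56.27046585083008, 134.43650817871094), 3.0441246032714844) 31.495112080467397
```

View pics/w1.png

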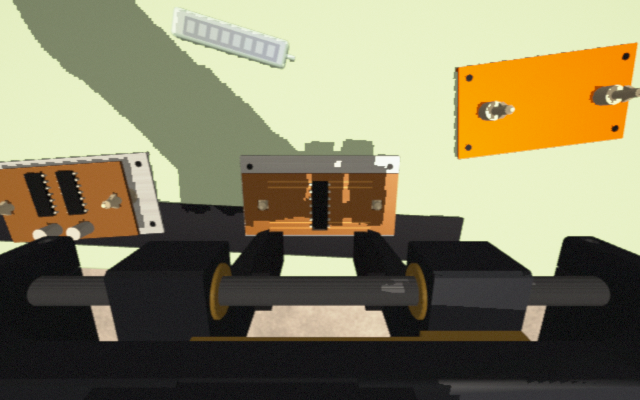

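View pics/s1.png

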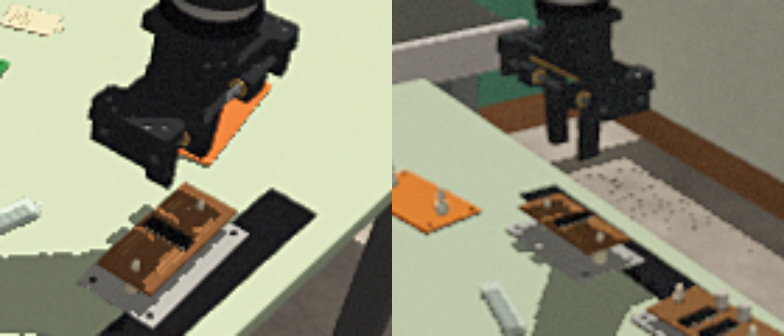

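The wrist view shows the board (243–397 px wide) with its chip at (320,205), centred between the fingertips. The cloud there measures 56.3 x 134.4 mm, which matches, with centre about (595, 233.5) at 3.0°. I'll apply a small correction and descend.

Emit:
arm_command --rows '[{"tx": 1, "ty": -0.15, "tz": 0.35, "roll": 0}, {"tx": 3, "ty": -0.15, "tz": 0.35, "roll": 0}, {"tx": 5, "ty": -0.15, "tz": 0.35, "roll": 0}, {"tx": 6.5, "ty": -0.15, "tz": 0.35, "roll": 0}, {"tx": 7, "ty": -0.15, "tz": 0.35, "roll": 0}, {"tx": 7, "ty": -0.15, "tz": 0.35, "roll": 0}, {"tx": 7, "ty": -0.15, "tz": 0.35, "roll": 0}, {"tx": 7, "ty": -0.15, "tz": 0.35, "roll": 0}]'

```text
t: 2.7
position: [597.0, 235.7, 113.7]
tool_rot: [0.513, -0.486, -0.513, -0.487]
ft_force: [0.3, 0.5, 0.4]
opening: 39.8
```

```bash
python3 - <<'E'
from h import *
from scipy.spatial.transform import Rotation as Ro
o=ctrl.get_obs(); print(o["t"],o["position"],o["opening"],o["ft_force"],Ro.from_quat(o["tool_rot"]).as_matrix().round(4))
ims=[]
for n,b in (("scene",(340,130,480,250)),("side",(270,100,410,220))):
    c=cam(n); x0,y0,x1,y1=b; ims.append(cv2.resize(c["image"][y0:y1,x0:x1],None,fx=2.8,fy=2.8,interpolation=cv2.INTER_CUBIC))
c=cam("wrist"); cv2.imwrite("pics/w2.png",c["image"]); cv2.imwrite("pics/s2.png",np.hstack(ims))
W=cloud(c); G=W.reshape(-1,3); G=G[~np.isnan(G[:,0])]
B=G[(G[:,2]>28)&(G[:,2]<36)&(abs(G[:,0]-595)<35)&(abs(G[:,1]-231)<80)]
print(len(B),cv2.minAreaRect(B[:,:2].astype(np.float32)),np.median(B[:,2]))
E
```

```text
2.7 [597.04938636 235.71449595 113.71244849] 39.77874495160238 [0.31783697 0.46069553 0.36162391] [[ 1.600e-03 -9.986e-01 -5.230e-02]
 [ 9.000e-04 -5.230e-02  9.986e-01]
 [-1.000e+00 -1.700e-03  8.000e-04]]
12318 ((595.4340209960938, 234.39691162109375), (56.92582702636719, 134.4097442626953), 3.0471436977386475) 31.421927073930952
```

View pics/w2.png

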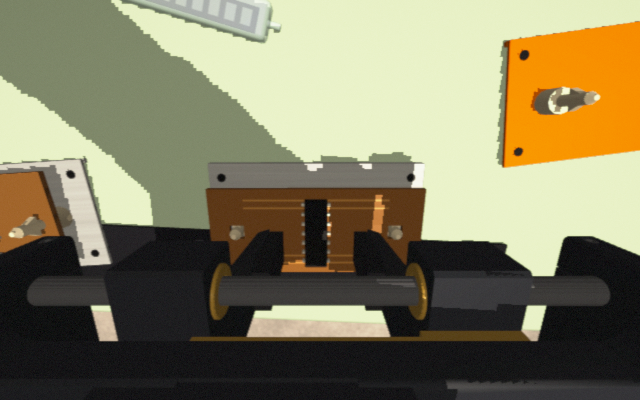

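View pics/s2.png

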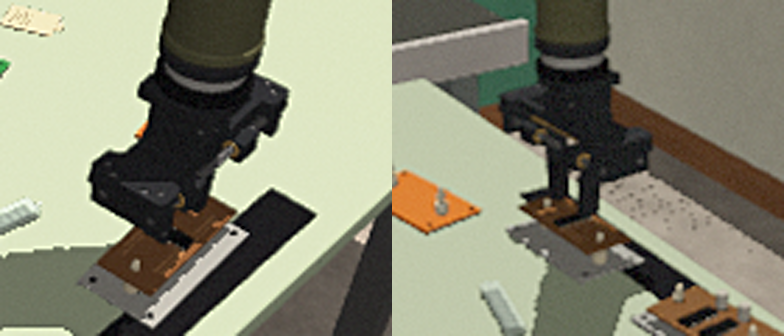

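Settled at (597.0, 235.7, 113.7), jaws parallel to the board. I'll correct by about 1.5 mm and move down gently to contact.

Emit:
arm_command --rows '[{"tx": 0.3, "ty": 0.15, "tz": -0.15, "roll": 0}, {"tx": 0.7, "ty": 0.15, "tz": -0.15, "roll": 0}, {"tx": 1.0, "ty": 0.15, "tz": -0.15, "roll": 0}, {"tx": 1.3, "ty": 0.15, "tz": -0.15, "roll": 0}, {"tx": 1.5, "ty": 0.15, "tz": -0.15, "roll": 0}, {"tx": 1.6, "ty": 0.15, "tz": -0.15, "roll": 0}, {"tx": 1.7, "ty": 0.15, "tz": -0.15, "roll": 0}, {"tx": 1.8, "ty": 0.15, "tz": -0.15, "roll": 0}]'

```text
t: 3.65
position: [595.0, 234.0, 96.0]
tool_rot: [0.513, -0.487, -0.513, -0.487]
ft_force: [-4.9, -2.1, 14.5]
opening: 40.4
```

Emit:
arm_command --rows '[{"tx": 0.05, "ty": 0, "tz": 0, "roll": 0}, {"tx": 0.1, "ty": 0, "tz": 0, "roll": 0}, {"tx": 0.15, "ty": 0, "tz": 0, "roll": 0}, {"tx": 0.2, "ty": 0, "tz": 0, "roll": 0}, {"tx": 0.25, "ty": 0, "tz": 0, "roll": 0}, {"tx": 0.3, "ty": 0, "tz": 0, "roll": 0}, {"tx": 0.35, "ty": 0, "tz": 0, "roll": 0}, {"tx": 0.4, "ty": 0, "tz": 0, "roll": 0}]'

```text
t: 4.45
position: [595.5, 234.7, 94.0]
tool_rot: [0.513, -0.486, -0.513, -0.488]
ft_force: [-5.4, -1.3, 23.4]
opening: 40.0
```

Emit:
arm_command --rows '[{"tx": 0.1, "ty": 0, "tz": 0, "roll": 0}, {"tx": 0.15, "ty": 0, "tz": 0, "roll": 0}, {"tx": 0.2, "ty": 0, "tz": 0, "roll": 0}, {"tx": 0.25, "ty": 0, "tz": 0, "roll": 0}, {"tx": 0.3, "ty": 0, "tz": 0, "roll": 0}, {"tx": 0.35, "ty": 0, "tz": 0, "roll": 0}, {"tx": 0.4, "ty": 0, "tz": 0, "roll": 0}, {"tx": 0.4, "ty": 0, "tz": 0, "roll": 0}]'

```text
t: 5.25
position: [595.0, 233.8, 86.6]
tool_rot: [-0.513, 0.487, 0.513, 0.487]
ft_force: [0.6, -0.1, -0.2]
opening: 40.2
```

The force dropped to about 0 with the tips at 22.6 mm, so both ends snapped through. I'll press a little more to seat it, then retract.

Emit:
arm_command --rows '[{"tx": 0.05, "ty": 0, "tz": 0, "roll": 0}, {"tx": 0.1, "ty": 0, "tz": 0, "roll": 0}, {"tx": 0.15, "ty": 0, "tz": 0, "roll": 0}, {"tx": 0.2, "ty": 0, "tz": 0, "roll": 0}, {"tx": 0.25, "ty": 0, "tz": 0, "roll": 0}, {"tx": 0.3, "ty": 0, "tz": 0, "roll": 0}, {"tx": 0.3, "ty": 0, "tz": 0, "roll": 0}, {"tx": 0.3, "ty": 0, "tz": 0, "roll": 0}]'

```text
t: 6.05
position: [595.1, 233.9, 86.4]
tool_rot: [0.513, -0.487, -0.513, -0.487]
ft_force: [-5.6, -2.5, 19.9]
opening: 39.9
```

Emit:
arm_command --rows '[{"tx": -0.3, "ty": 0, "tz": 0, "roll": 0}, {"tx": -0.8, "ty": 0, "tz": 0, "roll": 0}, {"tx": -2, "ty": 0, "tz": 0, "roll": 0}, {"tx": -4, "ty": 0, "tz": 0, "roll": 0}, {"tx": -7, "ty": 0, "tz": 0, "roll": 0}, {"tx": -10, "ty": 0, "tz": 0, "roll": 0}, {"tx": -12, "ty": 0, "tz": 0, "roll": 0}, {"tx": -12, "ty": 0, "tz": 0, "roll": 0}]'

```text
t: 6.85
position: [596.7, 234.7, 207.3]
tool_rot: [0.514, -0.485, -0.512, -0.489]
ft_force: [0.4, 0.1, 0.1]
opening: 40.2
```

```bash
python3 - <<'E'
from h import *
import pickle
o=ctrl.get_obs(); print(o["t"],o["position"],o["ft_force"])
ims=[]
for n,b in (("scene",(340,130,480,250)),("side",(270,100,410,220))):
    c=cam(n); x0,y0,x1,y1=b; ims.append(cv2.resize(c["image"][y0:y1,x0:x1],None,fx=2.8,fy=2.8,interpolation=cv2.INTER_CUBIC))
    d=cv2.absdiff(c["image"],pickle.load(open(n+".pkl","rb"))["image"]).max(2)
    for (X,Y,nm) in((468,146,"tube"),(465,-138,"trafo")):
        u,v=map(int,proj(c,(X,Y,10))); print(n,nm,np.median(d[v-12:v+12,u-15:u+15]),(d[v-12:v+12,u-15:u+15]>60).sum())
c=cam("wrist"); cv2.imwrite("pics/w3.png",c["image"]); cv2.imwrite("pics/s3.png",np.hstack(ims))
W=cloud(c); G=W.reshape(-1,3); G=G[~np.isnan(G[:,0])]
B=G[(G[:,2]>14)&(G[:,2]<29)&(abs(G[:,0]-595)<45)&(abs(G[:,1]-231)<80)]
print(len(B),cv2.minAreaRect(B[:,:2].astype(np.float32)),np.median(B[:,2]))
A=np.c_[B[:,:2]-[595,234],np.ones(len(B))]; k=np.linalg.lstsq(A,B[:,2],rcond=None)[0]; r=B[:,2]-A@k; B=B[abs(r)<2]; A=A[abs(r)<2]; print(np.linalg.lstsq(A,B[:,2],rcond=None)[0])
P=G[(G[:,2]<9)&(G[:,2]>3)&(abs(G[:,0]-595)<60)&(abs(G[:,1]-234)<90)]; print("plate z",np.median(P[:,2]),cv2.minAreaRect(P[:,:2].astype(np.float32)))
E
```

```text
6.85 [596.71704765 234.68563433 207.30962289] [0.44203266 0.12355425 0.11495642]
scene tube 17.0 14
scene trafo 13.5 0
side tube 11.0 63
side trafo 10.0 0
7392 ((595.5408325195312, 235.43515014648438), (56.403358459472656, 134.14224243164062), 2.0858049392700195) 21.01855310023062
[ 1.63032135e-03 -1.02623061e-03  2.09546091e+01]
plate z 4.899066751300448 ((603.1990966796875, 234.14414978027344), (179.59860229492188, 102.68623352050781), 89.90742492675781)
```

View pics/w3.png

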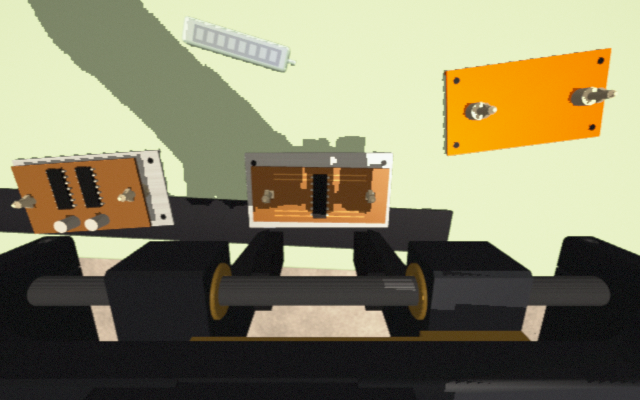

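View pics/s3.png

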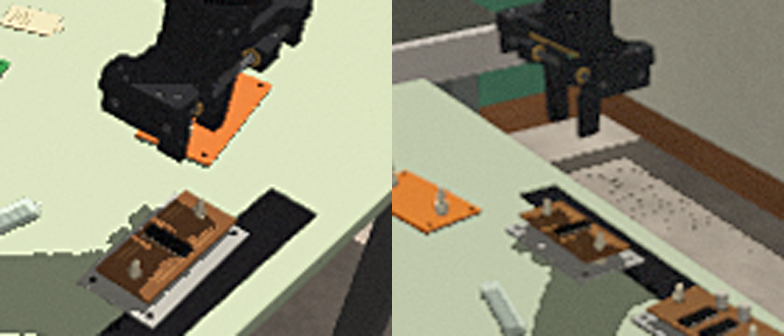

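The board is home. Its top reads 21.0, and the camera reads about 1 mm low (the plate reads 4.9 instead of 6). The slope is under 0.2°, the posts now stand well above the board, and the gripper is clear. Handing in.

```bash
python3 -c "
from bench import workorder
print(workorder.job_done())"
```

```text
the job is handed in; nothing more can be done
None
```

I pressed the single-chip long board down with both fingertips at once, jaws about 40 mm apart, so each tip bore near y=±28. Force reached about 23 N, then fell to zero as both posts clicked through. A seating push of about 20 N stopped at fingertip height 22.4 mm, against 22 mm for home. I then lifted clear and handed in at about 7 s.

**Last checks:**
- **Height:** the board's top read 21.0 mm in the wrist camera, which also read the plate 1.1 mm low, so it is about 22 mm, or home.
- **Level:** tilt was about 0.1°.
- **Position:** the centre moved about 1 mm from where the board started, and its direction reads 2.1° against 3.0° before. I checked this only against the start, because my fit to the plate's outline failed: its size came out wrong (180 x 103 mm instead of 150 x 80).
- **Release:** no force on the tool, with the gripper about 120 mm above the board.
- **Transformer:** unchanged in the scene and side images.
- **Tube:** the before/after images differ by a few pixels (63 in the side view, 14 in the scene view). I put that down to the arm's shadow and did not re-measure the tube's position. The arm never came near it.

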